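Test the red stone with the gem tester

TASK

Lift the hand-held gem tester out of its charging dock and first prove it on the dock's copper reference disc: hold it upright for a good second with its sprung tip on the middle of the disc, pressed in lightly, about half its travel. Then test the red stone the same way where it sits on its tilted display pad: tip on the middle of the stone's flat top facet, tester square to that facet, sprung tip pressed in about half-way and never hard. Finish while holding the tester steady like that on the stone, and leave the display stands and everything else on the counter where they are.

Things in the scene. Friction and masses are not known exactly. Their poses are not given: they have to be found in the camera images.
- tester_grip (a point): grip point on the axis of the gem tester, a white pen with orange bands, 128 mm long, 0.07 to 0.12 kg: rectangular body 28 mm (y) x 20 mm (x) x 94 mm long, below it a black nose cone and a thin copper tip. z points from tip to top; the top end is 34 mm above this point, the tip 94 mm below. It starts upright in the dock, its lowest 22 mm of body in the nest: pull straight up 60 mm to clear.
- probe_tip (a point): the rounded end of the copper tip (4 mm in diameter, stands 12 mm out of the nose), on the tester's axis, same axes as the tester. It moves with the tip when this is pressed in.
- probe (a joint): how far the sprung tip is pressed into the nose, in m: 0 out, 0.006 fully in. The spring takes 1.5 N to start and 4.5 N fully in; half-way is 0.003 at 3 N.
- disc (a point): centre of the top of the copper reference disc (26 mm across, level, 14 mm above the counter) on the dock's foot; dock axes, z up. The dock is fixed: grey foot 90 mm (x) x 160 mm (y) x 10 mm high, with a black nest block 60 x 62 mm, 72 mm high, for the tester; the nest's centre is 82 mm from the disc's, along +y.
- red_stone (a point): centre of the flat top facet (17 mm across) of the round red stone (23 mm across) in a gold-coloured brooch (33 mm across) fixed to the middle of a tilted cream velvet pad. Its z axis points out of the facet, square to it. The facet lies 14 mm out from the pad's pivot, which is 46 mm above the counter; y runs along the pivot.
- red_stand: dark wooden display stand of the red stone, loose, 0.5 kg; origin under the centre of its base (110 x 104 x 14 mm). A pad 100 x 84 mm pivots between two cheeks, highest edge at most 80 mm up; its stiff hinge holds its tilt, 17 to 30 degrees from level, sloping down to the stand's front (-x, roughly towards the robot).
- green_stone (a point): centre of the flat top facet (17 mm across) of the round green stone (23 mm across) in a gold-coloured brooch (33 mm across) fixed to the middle of a tilted cream velvet pad. Its z axis points out of the facet, square to it. The facet lies 14 mm out from the pad's pivot, which is 46 mm above the counter; y runs along the pivot.
- green_stand: dark wooden display stand of the green stone, loose, 0.5 kg; origin under the centre of its base (110 x 104 x 14 mm). A pad 100 x 84 mm pivots between two cheeks, highest edge at most 80 mm up; its stiff hinge holds its tilt, 17 to 30 degrees from level, sloping down to the stand's front (-x, roughly towards the robot).
- blue_stone (a point): centre of the flat top facet (17 mm across) of the round blue stone (23 mm across) in a gold-coloured brooch (33 mm across) fixed to the middle of a tilted cream velvet pad. Its z axis points out of the facet, square to it. The facet lies 14 mm out from the pad's pivot, which is 46 mm above the counter; y runs along the pivot.
- blue_stand: dark wooden display stand of the blue stone, loose, 0.5 kg; origin under the centre of its base (110 x 104 x 14 mm). A pad 100 x 84 mm pivots between two cheeks, highest edge at most 80 mm up; its stiff hinge holds its tilt, 17 to 30 degrees from level, sloping down to the stand's front (-x, roughly towards the robot).
- ring_box: closed dark red ring box, 56 x 56 x 38 mm, a bystander; origin under its centre
- globe: snow globe, 66 mm across and 80 mm high on a wooden foot, a bystander; origin under its centre
- bottle: small yellow liqueur bottle, 42 mm across and 140 mm high, a bystander; origin under its centre
- dish: little blue ceramic bowl, 90 mm across and 30 mm high, a bystander; origin under its centre
- loupe: folded pocket loupe, about 55 x 24 x 14 mm, lying on the counter, a bystander; origin under its centre
Mind the look-alikes: they are no part of the job. What is shaped like the part that bears disc but pink is not meant.

How it is judged:
On the way:
1. the tester is proved on the copper reference disc: upright, the sprung tip pressed in lightly on the middle of the disc (contact force between probe and dock between 0.6 and 6 N and value of joint probe between 0.0008 and 0.0055 m and distance between probe_tip and disc below 0.006 m and angle between tester_grip's own z axis and vertical below 0.17 rad), for 0.6 s.
At the end, for the whole second after the job is handed in: The gripper holds the tester at rest: tip within 6 mm of the middle of the red facet, pushing 0.6 to 6 N, sprung tip 0.8 to 5.5 mm in, axis within 0.17 rad of square to the facet; red stone within 12 mm of its start, other stands and bystanders within 15 mm (contact force between probe and red_brooch between 0.6 and 6 N and value of joint probe between 0.0008 and 0.0055 m and distance between probe_tip and red_stone below 0.006 m and angle between the z axis of tester_grip and the z axis of red_stone, either way round below 0.17 rad and contact force between the fingers and tester above 2 N and linear speed of tester below 0.015 m/s and contact force between tester and dock below 0.1 N and not (distance of red_stone from where it was at the start of the episode above 0.012 m) and not (distance of green_stone from where it was at the start of the episode above 0.015 m) and not (distance of blue_stone from where it was at the start of the episode above 0.015 m) and not (distance of ring_box from where it was at the start of the episode above 0.015 m) and not (distance of globe from where it was at the start of the episode above 0.015 m) and not (distance of bottle from where it was at the start of the episode above 0.015 m) and not (distance of dish from where it was at the start of the episode above 0.015 m) and not (distance of loupe from where it was at the start of the episode above 0.015 m)); the arm keeps its last pose, push and grip.
It fails at once if the red stone is pressed hard (over 10 N) (contact force between tester and red_brooch above 10 N).
It fails at once if the tip is pressed hard on the dock or its disc (over 12 N) (contact force between probe and dock above 12 N).
It fails at once if the tester touches another stone or its stand (contact force between tester and green_stand above 0.5 N or contact force between tester and blue_stand above 0.5 N).
It fails at once if a display stand is shifted (over 15 mm) or a bystander is disturbed (over 20 mm) (distance of any of red_stone, green_stone, blue_stone from where it was at the start of the episode above 0.015 m or distance of any of ring_box, globe, bottle, dish, loupe from where it was at the start of the episode above 0.02 m).
It also fails if it takes over 51 s, if anything falls off the work surface, if the arm or the gripper's body presses on something with over 40 N, if the wrist force passes 120 N, or if a joint passes its speed limit or range.

ROBOT

A 6-joint arm with a two-finger parallel gripper is mounted at the origin on the work surface. World frame = base frame: x ahead of the robot, y to its left, z up, the work surface at z = 0. Lengths are in m, angles in rad, forces in N, time in s.
With the tool pointing down it reaches from about 0.375 to 0.9 m from the base axis. Payload 3.1 kg.
Tool frame: the origin (TCP) lies at the very end of the fingers, on their centre line; the grasp point (between the pads) lies 19 mm behind it; z points along the fingers, y is the line along which they close (so a half turn about z gives the same grasp; the last joint's range is limited). The gripper opens to 87 mm and grips with 3 to 60 N. Pads are 19 mm wide; open, the fingers measure 117 mm over their backs; the gripper's body (75 mm by 190 mm) begins 51 mm behind the grasp point.
Start: joints at [1.097, 0.527, 1.433, -0, 1.181, -0.178], TCP at [0.182, 0.598, 0.223] pointing down, gripper open.
Joint ranges: [-3.08, 3.08], [-0.75, 2.2], [0.22, 2.44], [-1.43, 4.57], [0, 2.65], [-2.85, 2.85]. Speed limits (rad/s): [2.79, 2.79, 3.14, 3.14, 3.14, 3.14].

INTERFACE

Orientations are given as a unit quaternion [x, y, z, w].
In Python, from rig import status, viewer, robot gives the robot as it stands.
- The arm moves only by the tool arm_command, never from a script. Its arguments are lists of equal length, an entry for each row: "delta_rot": the turn, a rotation vector about the tool's x, y, z in degrees, a list of three; "delta_pos": the shift along the tool's x, y, z in m, a list of three; "gripper": the closure, from -1 (fully open) to 1 (shut). In form: {"delta_rot": [[rx, ry, rz], ...], "delta_pos": [[dx, dy, dz], ...], "gripper": [gripper, ...]}. A call has 1 to 12 rows; each row is the pose to reach, as a shift and turn from the pose commanded when the call began, along the tool's axes at that moment; what a row does not reach only later rows make up. A row lasts 1/12 s, in which the tool goes at most 41.7 mm and 7.16 degrees, less where a joint would pass 70% of its speed; a pose out of reach is approached as far as the arm can. A call with a gripper value outside its range is refused whole. The fingers move at their own pace and stop on an object; "grip_force" is the grip in N (left out, the last holds). Time passes only in rows, so rows that repeat a pose let the fingers close. It gives the time, the measured TCP pose, the force, the opening and the grip force at its end, in the units of the state.
- status.get_obs(): the state, without advancing time (a new reading comes with each control period).
- viewer.camera(name): name is "scene" or "top" or "wrist"; returns a dict with "pixels" (400x640x3 uint8, blue, green, red), "fx", "fy", "cx", "cy" (pixels), "k1" (the pictures are not rectified: a ray, as slopes to the right and down, at radius r is drawn at 1 + k1 r^2 times it, then the intrinsics apply), "pose" (4x4, takes a point from camera to world coordinates); the wrist camera has in their place "mount" (4x4, takes a point from camera to tool coordinates, whose origin is the TCP and whose axes are the flange's). Camera axes: x right, y down, z forward; pixel columns grow to the right and rows downward; lengths in m; the calibration is good to about 2 mm. A picture is of the moment at which its call begins: read the wrist's pose just before it. There is no depth.
- robot.hand_in(): hands the job in; it is judged then, once.
The state is a dict: "time": time; "q": joint angles; "joint_velocities": joint speeds; "joint_torque": joint torques, N m; "position": TCP position; "tool_rot": TCP orientation; "ft_force": force on the tool from outside, world axes, zero at the start; "moment": the same for the moment, N m; "grip_width": finger opening in m; "grip_force": force on a finger pad.
Only numpy, scipy, OpenCV 4.12 (cv2) and the standard library are available. Lean on these libraries where they do the work, as an engineer would, in place of code of your own. Each camera call takes 0.05 s, during which the arm holds its last target. There are 200 camera calls.

## Working session

There is one attempt and no reset: what is moved stays moved. The work goes in short steps, Python scripts to look and compute and a tool call to move; the robot and the scene stay as the last step left them, time stands still between calls to the robot, and variables do not carry over. Pictures are saved under pics/ and viewed, at most 10 in all, crops included, and the job is handed in when it is done.

Besides the shell and the picture viewer there is one more tool, called after "Request:" by a JSON object that holds its "op" and its "data". arm_command: Moves the arm, as the interface text tells. Its arguments: {"type":"object","properties":{"delta_rot":{"type":"array","items":{"type":"array","items":{"type":"number"}}},"delta_pos":{"type":"array","items":{"type":"array","items":{"type":"number"}}},"gripper":{"type":"array","items":{"type":"number"}},"grip_force":{"type":"number"}},"required":["delta_rot","delta_pos","gripper"]}

```bash
ls; mkdir -p pics; python3 - <<'E'
from rig import status, viewer, robot
import cv2,pickle
o=status.get_obs();print(o)
for n in("scene","top","wrist"):
    c=viewer.camera(n);cv2.imwrite(f"pics/{n}0.png",c["pixels"]);pickle.dump((o,c),open(f"{n}0.pkl","wb"))
    print(n,{k:v for k,v in c.items() if k!="pixels"})
E
```

```text
pics
{'time': 0.0, 'q': array([ 1.09650225e+00,  5.28432588e-01,  1.43388513e+00,  9.68982131e-07,
        1.18135433e+00, -1.78470388e-01]), 'joint_velocities': array([ 0.00144675,  0.00156657, -0.00093252, -0.00010018,  0.00029527,
       -0.00099186]), 'joint_torque': array([-1.55434755e-03, -4.40047753e+01, -1.76584393e+01,  6.32114941e-02,
        5.84504195e-02, -1.23763834e-04]), 'position': array([0.18182928, 0.59722374, 0.2215977 ]), 'tool_rot': array([ 1.47373202e-01,  9.89080411e-01, -9.84666969e-04, -3.33770585e-04]), 'ft_force': array([ 0.09282708, -0.76387112,  0.77864265]), 'moment': array([ 0.01923   , -0.02045127, -0.00905358]), 'grip_force': 0.0, 'grip_width': 0.0871489321264298}
scene {'fx': 441.17331091666955, 'fy': 441.17331091666955, 'cx': 323.89361049409655, 'cy': 195.93763514275827, 'k1': -0.05098354280914568, 'pose': array([[-0.36428941,  0.50266592, -0.78397717,  1.58709889],
       [ 0.93121579,  0.18629069, -0.31326176,  0.50238332],
       [-0.01141836, -0.84416986, -0.53595417,  0.81693027],
       [ 0.        ,  0.        ,  0.        ,  1.        ]])}

[... 269 characters left out ...]
6.26658221e-04,
         1.02158066e-01],
       [-4.04721662e-03, -1.64026017e-01, -9.86447711e-01,
         1.23879517e+00],
       [ 0.00000000e+00,  0.00000000e+00,  0.00000000e+00,
         1.00000000e+00]])}
wrist {'fx': 320.86517711794096, 'fy': 320.86517711794096, 'cx': 319.8483999615903, 'cy': 193.9589819014623, 'k1': 0.01944201760788355, 'mount': array([[ 5.73264421e-04, -9.61254064e-01, -2.75663373e-01,
         7.41600530e-02],
       [ 9.99999823e-01,  5.07763842e-04,  3.08979251e-04,
         1.10943884e-03],
       [-1.57035668e-04, -2.75663502e-01,  9.61254186e-01,
        -1.62977145e-01],
       [ 0.00000000e+00,  0.00000000e+00,  0.00000000e+00,
         1.00000000e+00]])}
```

View pics/top0.png

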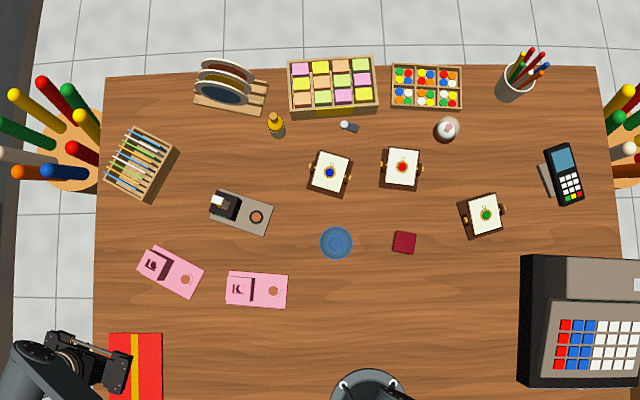

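View pics/scene0.png

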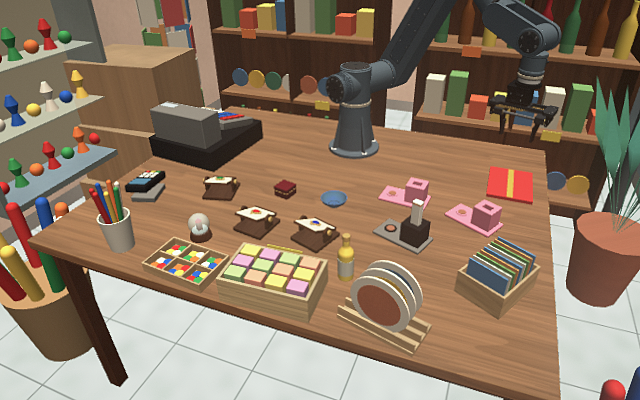

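The grey dock is at top (240,212) with its disc at (256,217). The two pink docks at (170,272) and (257,290) are look-alikes. Of the stones, red is at (402,167), green at (486,214) and blue at (330,173). The grey dock and the red stone fit the description, so I'll enlarge both to confirm.

```bash
cat > h.py <<'E'
import numpy as np,cv2,pickle
from scipy.spatial.transform import Rotation as R
def T(o):
    M=np.eye(4);M[:3,:3]=R.from_quat(o["tool_rot"]).as_matrix();M[:3,3]=o["position"];return M
def campose(o,c): return c["pose"] if "pose" in c else T(o)@c["mount"]
def ray(o,c,u,v):
    d=np.array([(u-c["cx"])/c["fx"],(v-c["cy"])/c["fy"]]);s=d.copy()
    for _ in range(20): s=d/(1+c["k1"]*(s@s))
    P=campose(o,c);w=P[:3,:3]@np.array([*s,1]);return P[:3,3],w/np.linalg.norm(w)
def atz(o,c,u,v,z):
    p,w=ray(o,c,u,v);return p+w*(z-p[2])/w[2]
def proj(o,c,X):
    P=campose(o,c);X=np.atleast_2d(X);Y=(X-P[:3,3])@P[:3,:3];s=Y[:,:2]/Y[:,2:];s=s*(1+c["k1"]*(s**2).sum(1,keepdims=True))
    return s*[c["fx"],c["fy"]]+[c["cx"],c["cy"]]
def load(n): return pickle.load(open(n+".pkl","rb"))
def shot(n):
    from rig import status,viewer
    o=status.get_obs();c=viewer.camera("wrist");pickle.dump((o,c),open(n+".pkl","wb"));cv2.imwrite(f"pics/{n}.png",c["pixels"]);return o,c
E
python3 - <<'E'
from h import *
o,c=load("top0");im=c["pixels"]
a=im[180:245,200:280];b=im[135:200,365:445]
cv2.imwrite("pics/crop0.png",np.hstack([cv2.resize(x,None,fx=5,fy=5,interpolation=cv2.INTER_CUBIC) for x in(a,b)]))
for n,u,v,z in(("disc",256,217,.014),("tester top",215,208,.15),("foot corner",273,215,.01),("red",402,167,.06),("blue",330,173,.06),("green",486,214,.06),("bottle",276,125,.1)):print(n,atz(o,c,u,v,z).round(3))
E
```

```text
disc [0.511 0.282 0.014]
tester top [0.518 0.361 0.15 ]
foot corner [0.516 0.236 0.01 ]
red [ 0.627 -0.112  0.06 ]
blue [0.616 0.079 0.06 ]
green [ 0.495 -0.328  0.06 ]
bottle [0.739 0.216 0.1  ]
```

View pics/crop0.png

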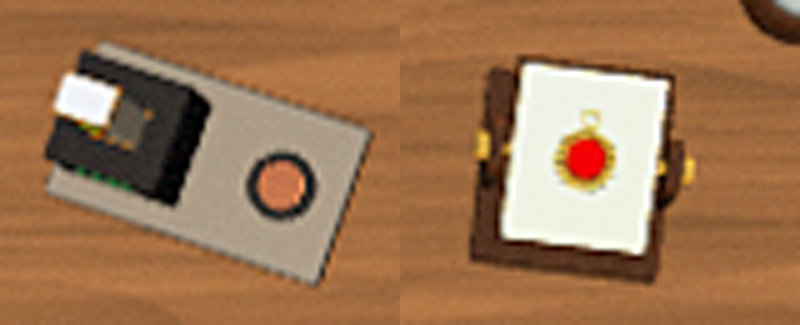

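The crop confirms the grey dock, with the white tester top at about (217,200) and the disc at (256,217), and the red stone at (402,167). Next I'll compute the dock yaw and a viewing pose.

```bash
cat >> h.py <<'E'
def delta(o,pos,z,y):
    """tool delta to TCP pos, tool z axis z, tool y axis near y"""
    z=np.array(z,float)/np.linalg.norm(z);y=np.array(y,float);y-=z*(y@z);y/=np.linalg.norm(y)
    M=np.c_[np.cross(y,z),y,z];A=R.from_quat(o["tool_rot"])
    return A.inv().apply(np.array(pos)-o["position"]).round(4),(A.inv()*R.from_matrix(M)).as_rotvec(degrees=True).round(2)
E
python3 - <<'E'
from h import *
o,c=load("top0")
C=[atz(o,c,200+u/5,180+v/5,.01) for u,v in((370,132),(318,283),(45,190),(100,42))]
for p in C:print(p.round(4))
ang=[np.degrees(np.arctan2(*(a-b)[1::-1])) for a,b in((C[3],C[0]),(C[2],C[1]))];print("dock y dir",ang)
d=atz(o,c,256.2,217,.014);print("disc",d)
print("tester top",atz(o,c,217.4,199.6,.144))
e=np.radians(np.mean(ang));nest=d+.082*np.array([np.cos(e),np.sin(e),0]);print("nest",nest)
# red pad corners px
for u,v,z in((520,62,.065),(668,82,.065),(645,255,.03),(500,238,.03),(585,158,.058)):print(atz(o,c,365+(u-400)/5,135+v/5,z).round(4))
print(delta(o,[nest[0],nest[1],.30],[0,0,-1],[np.cos(e),np.sin(e),0]))
E
```

```text
[0.5392 0.2329 0.01  ]
[0.458 0.262 0.01 ]
[0.5123 0.4111 0.01  ]
[0.5934 0.3814 0.01  ]
dock y dir [np.float64(69.95734158248304), np.float64(69.98003749560287)]
disc [0.51107469 0.2810287  0.014     ]
tester top [0.53938546 0.35711237 0.144     ]
nest [0.53916244 0.35806816 0.014     ]
[ 0.6803 -0.0794  0.065 ]
[ 0.6674 -0.1579  0.065 ]
[ 0.5809 -0.1467  0.03  ]
[ 0.5924 -0.0686  0.03  ]
[ 0.6287 -0.1122  0.058 ]
(array([-0.4115, -0.1248, -0.0783]), array([-0.12, -0.02,  3.08]))
```

Request:
{"op": "arm_command", "data": {"delta_rot": [[0, 0, 0], [0, 0, 0.5], [0, 0, 1], [0, 0, 1.5], [0, 0, 2], [0, 0, 2.5], [0, 0, 3], [0, 0, 3], [0, 0, 3], [0, 0, 3], [0, 0, 3], [0, 0, 3]], "delta_pos": [[-0.015, -0.005, -0.02], [-0.05, -0.015, -0.035], [-0.088, -0.027, -0.05], [-0.126, -0.038, -0.065], [-0.164, -0.05, -0.078], [-0.202, -0.061, -0.078], [-0.24, -0.073, -0.078], [-0.278, -0.084, -0.078], [-0.316, -0.096, -0.078], [-0.354, -0.107, -0.078], [-0.39, -0.118, -0.078], [-0.411, -0.125, -0.078]], "gripper": [-1, -1, -1, -1, -1, -1, -1, -1, -1, -1, -1, -1]}}

```text
time: 1.15
position: [0.5423, 0.3556, 0.3]
tool_rot: [0.175, 0.985, -0.0, 0.001]
ft_force: [-0.2, -0.3, 0.2]
grip_width: 0.0869
grip_force: 0.0
```

Request:
{"op": "arm_command", "data": {"delta_rot": [[0, 0, 0], [0, 0, 0], [0, 0, 0]], "delta_pos": [[0, 0, 0], [0, 0, 0], [0, 0, 0]], "gripper": [-1, -1, -1]}}

```text
time: 1.4
position: [0.538, 0.3586, 0.3]
tool_rot: [0.173, 0.985, -0.0, -0.001]
ft_force: [-0.9, 0.6, 0.0]
grip_width: 0.0868
grip_force: 0.0
```

```bash
python3 - <<'E'
from h import *
o,c=shot("w1");print(o["position"],o["tool_rot"],T(o)[:3,:3].round(3),o["ft_force"])
E
```

```text
[0.53797403 0.35863232 0.30003158] [ 1.73232280e-01  9.84880569e-01 -1.52379616e-04 -9.04781395e-04] [[-0.94   0.341 -0.002]
 [ 0.341  0.94   0.   ]
 [ 0.002 -0.001 -1.   ]] [-0.88219399  0.56906346  0.04437088]
```

View pics/w1.png

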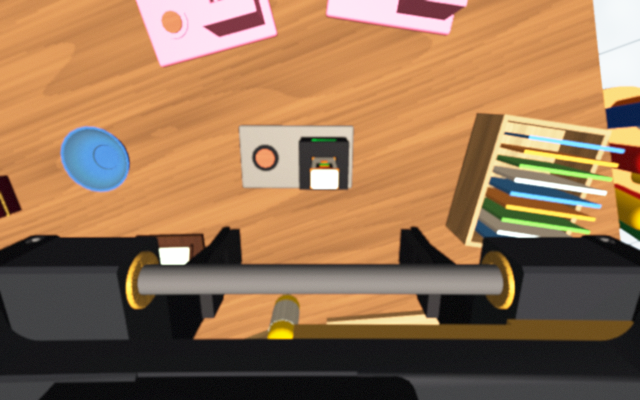

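The wrist view shows the dock square to the tool, with the disc at about (265,158) and the tester top at about (324,180). I'll get subpixel centres next.

```bash
python3 - <<'E'
from h import *
o,c=load("w1");im=c["pixels"].astype(int)
def cen(m,x0,x1,y0,y1):
    k=np.zeros(m.shape,bool);k[y0:y1,x0:x1]=m[y0:y1,x0:x1];v,u=np.nonzero(k);return u.mean(),v.mean(),len(u),u.min(),u.max(),v.min(),v.max()
B,G,Rr=im[...,0],im[...,1],im[...,2]
d=cen((Rr-B>60)&(Rr>120),245,285,140,178);print(d)
t=cen(im.min(2)>225,300,345,150,200);print(t)
disc=atz(o,c,d[0],d[1],.014);print("disc",disc)
for z in(.144,.154):
  p=atz(o,c,t[0],t[1],z);q=(p-disc)[:2];print(z,p,np.linalg.norm(q),np.degrees(np.arctan2(q[1],q[0])))
  print([ (atz(o,c,t[4]+.5,t[1],z)-atz(o,c,t[3]-.5,t[1],z)).round(4),(atz(o,c,t[0],t[6]+.5,z)-atz(o,c,t[0],t[5]-.5,z)).round(4)])
o2,c2=load("top0")
x=atz(o2,c2,217.4,199.6,.144);print(x)
E
python3 - <<'E'
import sys;sys.path.insert(0,'.')
import os;os.chdir('.')
from h import *
o,c=load("w1")
cv2.imwrite("pics/w1c.png",cv2.resize(c["pixels"][110:210,230:370],None,fx=5,fy=5,interpolation=cv2.INTER_CUBIC))
E
```

```text
(np.float64(264.6915584415584), np.float64(157.72727272727272), 308, np.int64(255), np.int64(274), np.int64(148), np.int64(167))
(np.float64(324.0480961923848), np.float64(178.9679358717435), 499, np.int64(311), np.int64(337), np.int64(170), np.int64(188))
disc [0.5127621  0.28628852 0.014     ]
0.144 [0.54084449 0.36340387 0.144     ] 0.08206946916578835 69.99035574446218
[array([0.0094, 0.0259, 0.    ]), array([ 0.0187, -0.0067,  0.    ])]
0.154 [0.53859051 0.36408285 0.154     ] 0.0819699069775147 71.63337361170025
[array([0.0091, 0.0251, 0.    ]), array([ 0.0181, -0.0065,  0.    ])]
[0.53938546 0.35711237 0.144     ]
```

View pics/w1c.png

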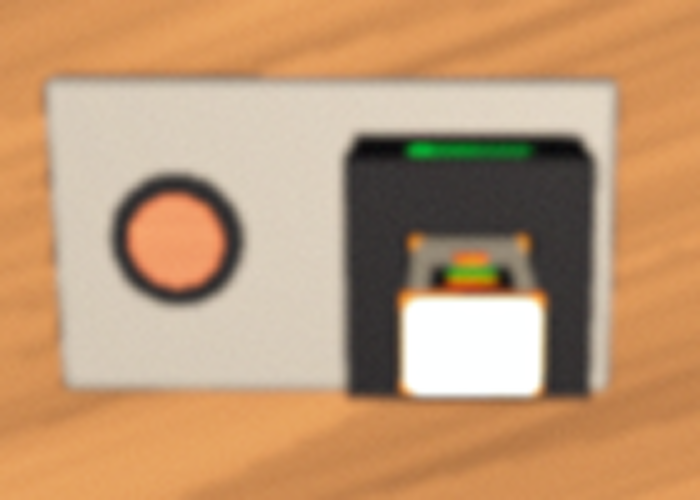

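The nest is consistent at z=0.144: 82 mm from the disc, at 70°. I'll move above the tester and look from nearer.

Request:
{"op": "arm_command", "data": {"delta_rot": [[0, 0, 0], [0, 0, 0], [0, 0, 0], [0, 0, 0], [0, 0, 0], [0, 0, 0], [0, 0, 0], [0, 0, 0]], "delta_pos": [[0, 0.002, 0.015], [0, 0.003, 0.045], [-0.001, 0.003, 0.08], [-0.001, 0.003, 0.11], [-0.001, 0.003, 0.13], [-0.001, 0.003, 0.135], [-0.001, 0.003, 0.135], [-0.001, 0.003, 0.135]], "gripper": [-1, -1, -1, -1, -1, -1, -1, -1]}}

```text
time: 2.12
position: [0.5408, 0.3621, 0.1666]
tool_rot: [0.173, 0.985, 0.0, 0.001]
ft_force: [-0.2, 0.2, 0.5]
grip_width: 0.087
grip_force: 0.0
```

```bash
python3 - <<'E'
from h import *
o,c=shot("w2");print(o["position"],np.abs(o["joint_velocities"]).max())
im=c["pixels"].astype(int)
n,l,s,ce=cv2.connectedComponentsWithStats(((im.min(2)>225)).astype(np.uint8))
for i in range(1,n):
    if s[i,4]>300:
        p=atz(o,c,*ce[i],.144);print(s[i],ce[i],p,T(o)[:3,:3].T@(p-o["position"]))
print(proj(o,c,[.5128,.2863,.014]))
cv2.imwrite("pics/w2c.png",im[60:330,100:500])
E
```

```text
[0.54082438 0.36206141 0.16663535] 0.025513587450529385
[ 133    0  108   29 1132] [178.84805654   9.89840989] [0.40481108 0.33577724 0.144     ] [ 0.11900794 -0.07097289  0.02242304]
[ 298  212   44   29 1195] [319.94309623 225.47364017] [0.54064946 0.36354942 0.144     ] [0.00069478 0.0013134  0.02263616]
[[238.18579122 177.65716279]][ WARN:0@0.527] global loadsave.cpp:1063 imwrite_ Unsupported depth image for selected encoder is fallbacked to CV_8U.
```

View pics/w2c.png

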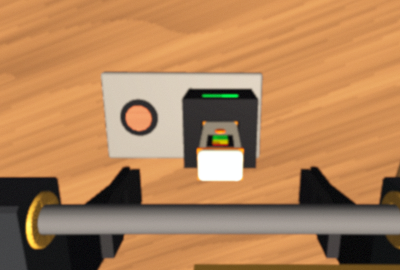

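The white top is centred between the fingers at full-image (320,225), within about 1 mm. I'll descend and grip.

Request:
{"op": "arm_command", "data": {"delta_rot": [[0, 0, 0], [0, 0, 0], [0, 0, 0], [0, 0, 0], [0, 0, 0], [0, 0, 0], [0, 0, 0], [0, 0, 0], [0, 0, 0], [0, 0, 0], [0, 0, 0], [0, 0, 0]], "delta_pos": [[0.0005, 0.001, 0.015], [0.0005, 0.001, 0.035], [0.0005, 0.001, 0.055], [0.0005, 0.001, 0.07], [0.0005, 0.001, 0.075], [0.0005, 0.001, 0.075], [0.0005, 0.001, 0.075], [0.0005, 0.001, 0.075], [0.0005, 0.001, 0.075], [0.0005, 0.001, 0.075], [0.0005, 0.001, 0.075], [0.0005, 0.001, 0.075]], "gripper": [-1, -1, -1, -1, -1, -1, 0.3, 1, 1, 1, 1, 1], "grip_force": 30}}

```text
time: 3.17
position: [0.5409, 0.3622, 0.091]
tool_rot: [0.173, 0.985, 0.0, 0.0]
ft_force: [-1.0, -0.1, 0.4]
grip_width: 0.0549
grip_force: 0.0
```

Request:
{"op": "arm_command", "data": {"delta_rot": [[0, 0, 0], [0, 0, 0], [0, 0, 0], [0, 0, 0], [0, 0, 0], [0, 0, 0]], "delta_pos": [[0, 0, 0], [0, 0, 0], [0, 0, 0], [0, 0, 0], [0, 0, 0], [0, 0, 0]], "gripper": [1, 1, 1, 1, 1, 1]}}

```text
time: 3.67
position: [0.5406, 0.3621, 0.0905]
tool_rot: [0.173, 0.985, -0.0, -0.0]
ft_force: [-0.1, 0.2, -0.5]
grip_width: 0.028
grip_force: 30.0
```

```bash
python3 - <<'E'
from h import *
from rig import status
o=status.get_obs();pickle.dump(o,open("grip.pkl","wb"));print(o)
E
```

```text
{'time': 3.6667, 'q': array([ 4.18631601e-01,  7.20870312e-01,  1.46811657e+00,  4.91145675e-05,
        9.52755905e-01, -8.03993941e-01]), 'joint_velocities': array([ 0.00063453,  0.00019669,  0.00130043, -0.00043859,  0.00119734,
       -0.00013704]), 'joint_torque': array([-2.17405683e-02, -4.85615194e+01, -1.40128291e+01,  1.09497848e-02,
        9.09721968e-02,  1.70582739e-04]), 'position': array([0.54064412, 0.36205464, 0.09046457]), 'tool_rot': array([ 1.73221442e-01,  9.84882900e-01, -2.53351224e-05, -7.34441206e-05]), 'ft_force': array([-0.10817494,  0.23568793, -0.45837933]), 'moment': array([ 0.04449826, -0.02571179,  0.02107405]), 'grip_force': 29.99997744569555, 'grip_width': 0.028033560944839258}
```

The grip is good: 28 mm wide at 30 N. I'll lift 70 mm, then go 82 mm along −y to above the disc.

Request:
{"op": "arm_command", "data": {"delta_rot": [[0, 0, 0], [0, 0, 0], [0, 0, 0], [0, 0, 0], [0, 0, 0], [0, 0, 0], [0, 0, 0]], "delta_pos": [[0, 0, -0.005], [0, 0, -0.015], [0, 0, -0.03], [0, 0, -0.045], [0, 0, -0.06], [0, 0, -0.07], [0, 0, -0.07]], "gripper": [1, 1, 1, 1, 1, 1, 1]}}

```text
time: 4.25
position: [0.5424, 0.3629, 0.1639]
tool_rot: [0.173, 0.985, 0.002, 0.002]
ft_force: [0.3, 0.8, -0.9]
grip_width: 0.0283
grip_force: 30.0
```

Request:
{"op": "arm_command", "data": {"delta_rot": [[0, 0, 0], [0, 0, 0], [0, 0, 0], [0, 0, 0], [0, 0, 0], [0, 0, 0], [0, 0, 0], [0, 0, 0], [0, 0, 0], [0, 0, 0]], "delta_pos": [[0, -0.01, 0], [0, -0.025, 0], [0, -0.045, 0], [0, -0.065, 0], [0, -0.077, 0.015], [0, -0.082, 0.035], [0, -0.082, 0.05], [0, -0.082, 0.055], [0, -0.082, 0.055], [0, -0.082, 0.055]], "gripper": [1, 1, 1, 1, 1, 1, 1, 1, 1, 1]}}

```text
time: 5.08
position: [0.5125, 0.2847, 0.1052]
tool_rot: [0.173, 0.985, -0.0, -0.0]
ft_force: [-0.0, -0.2, -0.4]
grip_width: 0.0279
grip_force: 30.0
```

```bash
python3 - <<'E'
from h import *
o,c=shot("w3");print(o["position"],T(o)[:3,:3].round(4).tolist(),o["ft_force"],o["grip_width"],o["joint_velocities"].round(3))
g=pickle.load(open("grip.pkl","rb"))
print("expected disc axis",g["position"]-.082*T(g)[:3,1], "tip z est",o["position"][2]-.0745)
from rig import viewer
cs=viewer.camera("scene");pickle.dump((o,cs),open("s3.pkl","wb"))
tip=o["position"]+T(o)[:3,:3]@[0,0,.0745]
uv=proj(o,cs,[tip])[0].astype(int);print(uv,proj(o,c,tip))
a=cv2.resize(cs["pixels"][uv[1]-40:uv[1]+30,uv[0]-40:uv[0]+40],None,fx=5,fy=5,interpolation=cv2.INTER_CUBIC)
b=cv2.resize(c["pixels"][130:270,240:400],None,fx=2.5,fy=2.5,interpolation=cv2.INTER_CUBIC)
cv2.imwrite("pics/s3.png",np.hstack([a,b]))
E
```

```text
[0.51247621 0.28472235 0.10519803] [[-0.94, 0.3412, -0.001], [0.3412, 0.94, -0.0004], [0.0008, -0.0007, -1.0]] [-0.04898139 -0.21300211 -0.41499126] 0.027873542966652586 [ 0.005 -0.018 -0.023 -0.002 -0.001 -0.001]
expected disc axis [0.51266526 0.28497557 0.09047075] tip z est 0.030698030618054248
[389 223] [[318.21977435 201.54776629]]
```

View pics/s3.png

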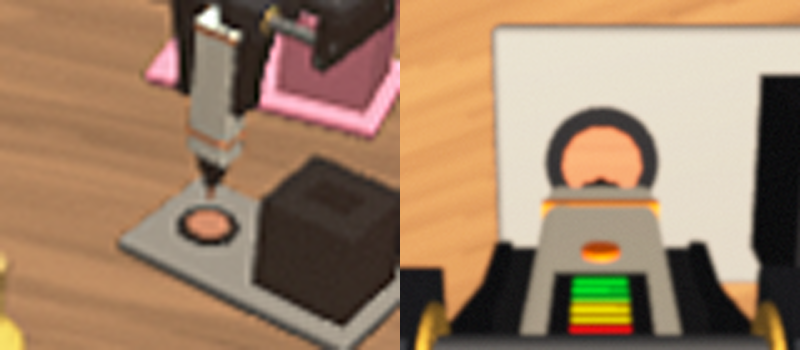

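The tip stands upright above the middle of the disc (left crop), with about 16 mm to go by my estimate. I'll lower in steps and watch the force.

Request:
{"op": "arm_command", "data": {"delta_rot": [[0, 0, 0], [0, 0, 0], [0, 0, 0], [0, 0, 0], [0, 0, 0], [0, 0, 0]], "delta_pos": [[0, 0, 0.004], [0, 0, 0.008], [0, 0, 0.012], [0, 0, 0.014], [0, 0, 0.014], [0, 0, 0.014]], "gripper": [1, 1, 1, 1, 1, 1]}}

```text
time: 5.68
position: [0.5126, 0.285, 0.0913]
tool_rot: [0.173, 0.985, -0.0, -0.0]
ft_force: [-0.3, -0.2, -0.5]
grip_width: 0.0279
grip_force: 30.0
```

Request:
{"op": "arm_command", "data": {"delta_rot": [[0, 0, 0], [0, 0, 0], [0, 0, 0], [0, 0, 0]], "delta_pos": [[0, 0, 0.002], [0, 0, 0.003], [0, 0, 0.003], [0, 0, 0.003]], "gripper": [1, 1, 1, 1]}}

```text
time: 6.02
position: [0.5127, 0.285, 0.0885]
tool_rot: [0.173, 0.985, -0.0, -0.0]
ft_force: [-0.6, 0.4, -1.4]
grip_width: 0.028
grip_force: 30.0
```

Request:
{"op": "arm_command", "data": {"delta_rot": [[0, 0, 0], [0, 0, 0], [0, 0, 0]], "delta_pos": [[0, 0, 0.001], [0, 0, 0.001], [0, 0, 0.001]], "gripper": [1, 1, 1]}}

```text
time: 6.27
position: [0.5129, 0.285, 0.0878]
tool_rot: [0.173, 0.985, 0.0, 0.0]
ft_force: [-0.1, 0.3, 0.1]
grip_width: 0.0275
grip_force: 30.0
```

Request:
{"op": "arm_command", "data": {"delta_rot": [[0, 0, 0], [0, 0, 0], [0, 0, 0]], "delta_pos": [[0, 0, 0.001], [0, 0, 0.0015], [0, 0, 0.0015]], "gripper": [1, 1, 1]}}

```text
time: 6.52
position: [0.5128, 0.285, 0.0861]
tool_rot: [0.173, 0.985, 0.0, 0.0]
ft_force: [-0.6, 0.1, 1.8]
grip_width: 0.0278
grip_force: 30.0
```

```bash
cat >> h.py <<'E'
def avg(n=6):
    from rig import status,viewer
    f=[]
    for _ in range(n): viewer.camera("wrist");o=status.get_obs();f.append(o["ft_force"])
    f=np.array(f);print("ft",f.mean(0).round(2),f.std(0).round(2),"pos",o["position"].round(4),o["time"]);return f.mean(0),o
E
python3 -c "
from h import *
avg()"
```

```text
ft [ 0.09 -0.29  1.91] [0.26 0.41 0.55] pos [0.5128 0.285  0.0861] 6.8167
```

The contact force is about 2.8 N with roughly 2.5 mm of travel, which agrees with the geometry. I'll hold it over a second.

Request:
{"op": "arm_command", "data": {"delta_rot": [[0, 0, 0], [0, 0, 0], [0, 0, 0], [0, 0, 0], [0, 0, 0], [0, 0, 0], [0, 0, 0], [0, 0, 0], [0, 0, 0], [0, 0, 0], [0, 0, 0], [0, 0, 0]], "delta_pos": [[0, 0, 0.0003], [0, 0, 0.0003], [0, 0, 0.0003], [0, 0, 0.0003], [0, 0, 0.0003], [0, 0, 0.0003], [0, 0, 0.0003], [0, 0, 0.0003], [0, 0, 0.0003], [0, 0, 0.0003], [0, 0, 0.0003], [0, 0, 0.0003]], "gripper": [1, 1, 1, 1, 1, 1, 1, 1, 1, 1, 1, 1]}}

```text
time: 7.82
position: [0.5128, 0.285, 0.0858]
tool_rot: [0.173, 0.985, 0.0, 0.0]
ft_force: [-0.3, 0.1, 1.9]
grip_width: 0.0276
grip_force: 30.0
```

```bash
python3 - <<'E'
from h import *
avg(8)
from rig import viewer
for n in("scene","top"):
    c=viewer.camera(n);pickle.dump((0,c),open(n+"4.pkl","wb"))
# enlarged scene crop of red stand (arm-free start picture)
o,c=load("scene0");p=proj(o,c,[.63,-.112,.05])[0].astype(int);print(p)
cv2.imwrite("pics/s4.png",cv2.resize(c["pixels"][p[1]-30:p[1]+30,p[0]-40:p[0]+40],None,fx=9,fy=9,interpolation=cv2.INTER_CUBIC))
E
```

```text
ft [-0.05  0.03  1.78] [0.36 0.42 0.38] pos [0.5128 0.285  0.0858] 8.2167
[254 212]
```

```bash
python3 - <<'E'
from h import *
from rig import status
o=status.get_obs()
# viewpoint above red stone: hover pose tool down, TCP ~ .34, tool y = stand y approx 98deg
for yaw in (90,98):
  print(delta(o,[.60,-.112,.32],[0,0,-1],[np.cos(np.radians(yaw)),np.sin(np.radians(yaw)),0]))
E
```

```text
(array([-0.2175, -0.3434, -0.2343]), array([ 0.000e+00,  1.000e-02, -1.995e+01]))
(array([-0.2175, -0.3434, -0.2343]), array([ 0.000e+00,  1.000e-02, -2.795e+01]))
```

The tester has now been proved for about 2 s. I'll lift off, cross over high and look down at the red stone.

Request:
{"op": "arm_command", "data": {"delta_rot": [[0, 0, 0], [0, 0, 0], [0, 0, 0], [0, 0, 0], [0, 0, -1], [0, 0, -2], [0, 0, -4], [0, 0, -6], [0, 0, -8], [0, 0, -10], [0, 0, -11], [0, 0, -11]], "delta_pos": [[0, 0, -0.01], [0, 0, -0.035], [0, 0, -0.07], [0, 0, -0.105], [-0.01, -0.013, -0.14], [-0.03, -0.035, -0.165], [-0.05, -0.062, -0.185], [-0.073, -0.09, -0.2], [-0.096, -0.118, -0.21], [-0.119, -0.147, -0.214], [-0.142, -0.175, -0.214], [-0.165, -0.203, -0.214]], "gripper": [1, 1, 1, 1, 1, 1, 1, 1, 1, 1, 1, 1]}}

```text
time: 9.32
position: [0.5983, 0.0363, 0.3006]
tool_rot: [0.078, 0.997, 0.0, -0.0]
ft_force: [0.5, 0.1, -0.3]
grip_width: 0.0278
grip_force: 30.0
```

```bash
python3 - <<'E'
from h import *
from rig import status
o=status.get_obs();a=np.radians(81)
print(o["position"],delta(o,[.65,-.112,.30],[0,0,-1],[np.cos(a),np.sin(a),0]))
E
```

```text
[0.59828448 0.03628818 0.30059215] (array([-0.0741, -0.1385,  0.0006]), array([ 0.01, -0.  ,  0.09]))
```

Request:
{"op": "arm_command", "data": {"delta_rot": [[0, 0, 0], [0, 0, 0], [0, 0, 0], [0, 0, 0], [0, 0, 0], [0, 0, 0], [0, 0, 0], [0, 0, 0]], "delta_pos": [[-0.017, -0.03, 0], [-0.035, -0.065, 0], [-0.053, -0.1, 0], [-0.068, -0.126, 0], [-0.074, -0.138, 0], [-0.074, -0.138, 0], [-0.074, -0.138, 0], [-0.074, -0.138, 0]], "gripper": [1, 1, 1, 1, 1, 1, 1, 1]}}

```text
time: 9.98
position: [0.6492, -0.1081, 0.2996]
tool_rot: [0.077, 0.997, 0.001, -0.001]
ft_force: [-0.1, 0.5, -1.1]
grip_width: 0.0278
grip_force: 30.0
```

```bash
python3 - <<'E'
from h import *
o,c=shot("w5");print(o["position"],o["tool_rot"],np.abs(o["joint_velocities"]).max())
p=proj(o,c,[.63,-.112,.058])[0].astype(int);print(p)
x0,y0=max(p[0]-80,0),max(p[1]-65,0);print(x0,y0)
cv2.imwrite("pics/w5c.png",cv2.resize(c["pixels"][y0:y0+115,x0:x0+160],None,fx=5,fy=5,interpolation=cv2.INTER_CUBIC))
E
```

```text
[ 0.64923636 -0.10811776  0.29958331] [ 7.74769877e-02  9.96993455e-01  7.35237338e-04 -9.09411049e-04] 0.015749326337709185
[313 148]
233 83
```

View pics/w5c.png

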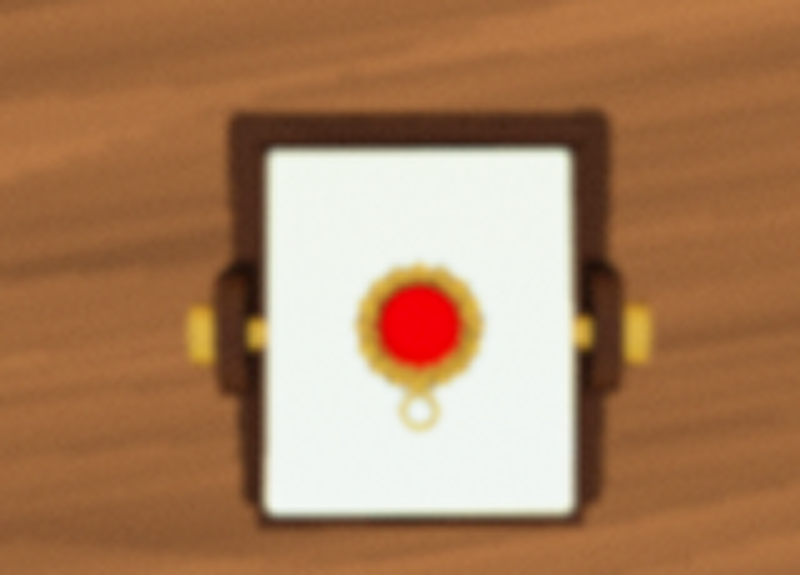

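The wrist view shows the pad corners, the pivot knobs at (273,150) and (360,150), and the red stone at about (317,148). A side view of the pad from the scene camera will help fix the tilt.

View pics/s4.png

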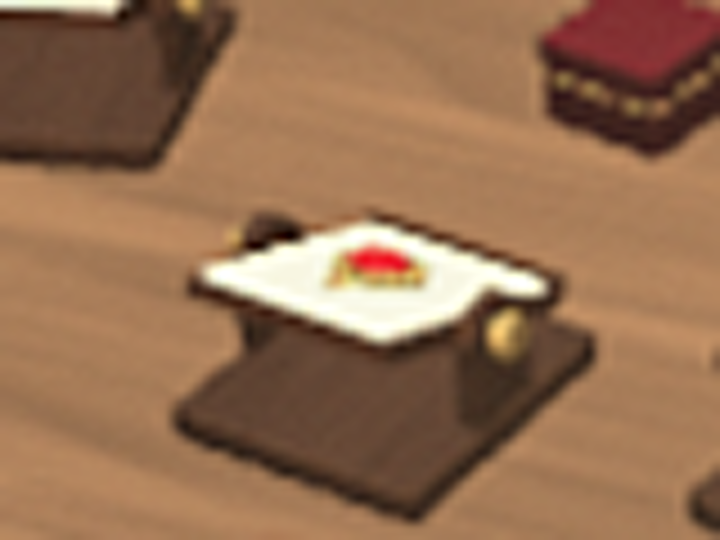

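```bash
cat > fit.py <<'E'
from h import *
from scipy.optimize import least_squares
ow,cw=load("w5");ot,ct=load("top0");os_,cs=load("scene0")
S=[(-1,-1),(-1,1),(1,1),(1,-1)]
W=np.array([(265,147),(573,147),(577,516),(263,516),(420,324),(200,335),(638,334)],float)/5+[232.6,82.6]
Tp=np.array([(100,238-0),(0,0)],float)
Tp=np.array([(268,255),(268,255)],float)
tp=(np.array([(645,255),(500,238),(520,62),(668,82),(586,159)],float)+.5)/5-.5+[365-80,135]
order=[0,1,2,3]
sc=(np.array([(370,222),(555,285),(385,340),(198,272),(380,258)],float)+.5)/9-.5+[214,182]
def model(p):
    x,y,yaw,th,h,a,b,w=p[:8]
    Z=R.from_euler('z',yaw);Q=Z*R.from_euler('y',-th)
    o=np.array([x,y,.046])
    P=[Q.apply([s*a,t*b,h])+o for s,t in S]+[Q.apply([0,0,.014])+o]
    K=[Z.apply([0,-w,0])+o,Z.apply([0,w,0])+o]
    return np.array(P),np.array(K),Q
def res(p):
    P,K,_=model(p);d=p[8:].reshape(3,2)
    r=[(proj(ow,cw,np.vstack([P,K]))+d[0]-W)/.4,(proj(ot,ct,P)+d[1]-tp)/.5,(proj(os_,cs,P)+d[2]-sc)/.6]
    return np.concatenate([q.ravel() for q in r]+[d[0]/1.5,d[1]/1,d[2]/1,[(p[4]-.006)/.003,(p[5]-.05)/.001,(p[6]-.042)/.001]])
p0=np.r_[.63,-.112,np.radians(-9),.4,.006,.05,.042,.06,np.zeros(6)]
f=least_squares(res,p0);p=f.x;P,K,Q=model(p);cov=np.linalg.inv(f.jac.T@f.jac)
print("cost",f.cost,"yaw",np.degrees(p[2]),"tilt",np.degrees(p[3]),"+-",np.degrees(cov[3,3]**.5))
print(p[4:8],p[8:].round(2));print("facet",P[4],"n",Q.apply([0,0,1]),"y",Q.apply([0,1,0]))
n=len(f.fun);print((f.fun[:34]).round(1))
E
python3 fit.py
```

```text
cost 8.86579267161009 yaw -8.700065085718371 tilt 19.70586699634503 +- 0.9843398654511388
[0.00589012 0.04775109 0.03986566 0.05683691] [ 0.38  0.47  0.96  0.19  0.83 -0.27]
facet [ 0.62863377 -0.1084101   0.0591801 ] n [-0.33331184  0.05100427  0.94143602] y [1.51261943e-01 9.88493715e-01 3.46944695e-18]
[-0.4  0.1  0.3 -0.3 -0.1 -0.2 -0.1  0.2 -0.5 -0.3  0.3  0.2  0.3  0.1
 -0.4  0.5 -1.2  0.1  0.6 -0.4  0.9 -1.  -0.3  0.7  0.   0.1 -0.3 -0.
  0.1  0.1 -0.4  0.2  0.1 -0.3]
```

The fit is clean: tilt about 20°, facet at about (0.629, −0.109, 0.059). I'll work out a 35 mm standoff pose square to the facet.

```bash
python3 - <<'E'
from h import *
from rig import status
o=status.get_obs();n=np.array([-.3333,.051,.9414]);F=np.array([.629,-.1087,.0592])
for s in(.100,.035):print(s,delta(o,F+n*(.0742+s),-n,[.151,.988,0]))
print(o["position"])
E
```

```text
0.1 (array([ 0.0787, -0.0042,  0.0767]), array([  0.03, -19.78,  -0.16]))
0.035 (array([ 0.0567, -0.0042,  0.1378]), array([  0.03, -19.78,  -0.16]))
[ 0.64939258 -0.10783026  0.29976837]
```

Request:
{"op": "arm_command", "data": {"delta_rot": [[0, -3, 0], [0, -6, 0], [0, -10, 0], [0, -14, 0], [0, -17, 0], [0, -19, 0], [0, -19.8, 0], [0, -19.8, 0], [0, -19.8, 0], [0, -19.8, 0], [0, -19.8, 0], [0, -19.8, 0]], "delta_pos": [[0.01, 0, 0.01], [0.025, -0.001, 0.022], [0.042, -0.002, 0.038], [0.06, -0.003, 0.055], [0.072, -0.004, 0.068], [0.0787, -0.0042, 0.0767], [0.0787, -0.0042, 0.0767], [0.072, -0.0042, 0.097], [0.064, -0.0042, 0.117], [0.0567, -0.0042, 0.1378], [0.0567, -0.0042, 0.1378], [0.0567, -0.0042, 0.1378]], "gripper": [1, 1, 1, 1, 1, 1, 1, 1, 1, 1, 1, 1]}}

```text
time: 11.03
position: [0.5941, -0.1044, 0.1619]
tool_rot: [0.076, 0.982, -0.013, 0.171]
ft_force: [-0.2, -0.2, -0.2]
grip_width: 0.0277
grip_force: 30.0
```

Request:
{"op": "arm_command", "data": {"delta_rot": [[0, 0, 0], [0, 0, 0], [0, 0, 0], [0, 0, 0]], "delta_pos": [[0, 0, 0], [0, 0, 0], [0, 0, 0], [0, 0, 0]], "gripper": [1, 1, 1, 1]}}

```text
time: 11.37
position: [0.5939, -0.1054, 0.1632]
tool_rot: [0.077, 0.982, -0.014, 0.172]
ft_force: [0.3, -0.6, -0.0]
grip_width: 0.0281
grip_force: 30.0
```

```bash
python3 - <<'E'
from h import *
from rig import viewer
avg(6)
o,c=shot("w6");n=np.array([-.3333,.051,.9414]);F=np.array([.629,-.1087,.0592])
print(delta(o,F+n*.0742,-n,[.151,.988,0]))
cs=viewer.camera("scene");pickle.dump((o,cs),open("s6.pkl","wb"))
q=proj(o,cs,[F,o["position"]+T(o)[:3,2]*.0742]);print("scene facet,tip",q);print("wrist facet,tip",proj(o,c,[F,o["position"]+T(o)[:3,2]*.0742]))
u=q[0].astype(int);print(u)
a=cv2.resize(cs["pixels"][u[1]-45:u[1]+25,u[0]-40:u[0]+40],None,fx=5,fy=5,interpolation=cv2.INTER_CUBIC)
b=cv2.resize(c["pixels"][110:250,240:400],None,fx=2.5,fy=2.5,interpolation=cv2.INTER_CUBIC)
cv2.imwrite("pics/s6.png",np.hstack([a,b]))
im=c["pixels"].astype(int);m=(im[...,2]>140)&(im[...,1]<60)&(im[...,0]<60);m[260:]=0;v,uu=np.nonzero(m);print("red blob",uu.mean(),v.mean(),uu.min(),uu.max(),v.min(),v.max())
E
```

```text
ft [ 0.53 -0.24 -1.51] [0.59 0.14 0.49] pos [ 0.5935 -0.1054  0.1621] 11.6667
(array([0.0013, 0.0021, 0.0347]), array([-0.09,  0.11, -0.25]))
scene facet,tip [[254.83994485 210.38072131]
 [255.33415451 199.49373127]]
wrist facet,tip [[321.2089791  188.05365257]
 [318.52982669 201.4195209 ]]
[254 210]
red blob 321.93055555555554 187.19907407407408 310 333 176 230
```

View pics/s6.png

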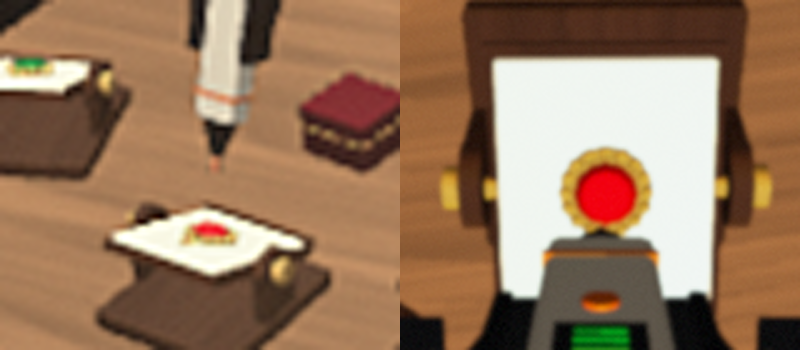

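The tip is lined up over the red stone, with the facet centre at about (322.5,187) in the wrist view, and the tester is square to the pad. I'll approach along the axis with a small lateral correction.

Request:
{"op": "arm_command", "data": {"delta_rot": [[0, 0, 0], [0, 0, 0], [0, 0, 0], [0, 0, 0], [0, 0, 0], [0, 0, 0], [0, 0, 0], [0, 0, 0], [0, 0, 0]], "delta_pos": [[0.0013, 0.0026, 0.002], [0.0013, 0.0026, 0.007], [0.0013, 0.0026, 0.013], [0.0013, 0.0026, 0.019], [0.0013, 0.0026, 0.025], [0.0013, 0.0026, 0.029], [0.0013, 0.0026, 0.03], [0.0013, 0.0026, 0.03], [0.0013, 0.0026, 0.03]], "gripper": [1, 1, 1, 1, 1, 1, 1, 1, 1]}}

```text
time: 12.52
position: [0.6028, -0.1041, 0.1331]
tool_rot: [0.077, 0.982, -0.013, 0.171]
ft_force: [1.0, -0.4, -0.3]
grip_width: 0.0278
grip_force: 30.0
```

```bash
python3 - <<'E'
from h import *
f,o=avg(8);n=np.array([-.3333,.051,.9414]);F=np.array([.629,-.1087,.0592])
print("n.f",f@n,delta(o,F+n*.0742,-n,[.151,.988,0]))
E
```

```text
ft [-0.03  0.25 -1.02] [0.42 0.37 0.57] pos [ 0.6028 -0.1041  0.1335] 12.9167
n.f -0.9352655550173727 (array([ 0.    , -0.0005,  0.0047]), array([-0.09,  0.11, -0.24]))
```

Request:
{"op": "arm_command", "data": {"delta_rot": [[0, 0, 0], [0, 0, 0], [0, 0, 0], [0, 0, 0], [0, 0, 0], [0, 0, 0]], "delta_pos": [[0, 0, 0.001], [0, 0, 0.002], [0, 0, 0.003], [0, 0, 0.004], [0, 0, 0.005], [0, 0, 0.005]], "gripper": [1, 1, 1, 1, 1, 1]}}

```text
time: 13.42
position: [0.6045, -0.1044, 0.1285]
tool_rot: [0.077, 0.982, -0.013, 0.171]
ft_force: [-0.9, 0.4, 1.4]
grip_width: 0.0276
grip_force: 30.0
```

```bash
cat > m.py <<'E'
from h import *
f,o=avg(8);n=np.array([-.3333,.051,.9414]);F=np.array([.629,-.1087,.0592])
print("n.f",f@n,delta(o,F+n*.0742,-n,[.151,.988,0]),o["grip_width"])
E
python3 m.py
```

```text
ft [-0.83  0.45  1.27] [0.53 0.53 0.48] pos [ 0.6044 -0.1044  0.1287] 13.8167
n.f 1.4996493027649958 (array([-0.0001, -0.0006, -0.0004]), array([-0.09,  0.1 , -0.24])) 0.02783740265940769
```

The contact force is about 2.4 N and points along the facet normal. I'll press 1 mm further and then hold.

Request:
{"op": "arm_command", "data": {"delta_rot": [[0, 0, 0], [0, 0, 0], [0, 0, 0], [0, 0, 0], [0, 0, 0], [0, 0, 0]], "delta_pos": [[0, 0, 0.0005], [0, 0, 0.001], [0, 0, 0.001], [0, 0, 0.001], [0, 0, 0.001], [0, 0, 0.001]], "gripper": [1, 1, 1, 1, 1, 1]}}

```text
time: 14.32
position: [0.6048, -0.1044, 0.1277]
tool_rot: [0.077, 0.982, -0.013, 0.171]
ft_force: [-0.4, -0.2, 2.5]
grip_width: 0.0276
grip_force: 30.0
```

```bash
python3 m.py; python3 - <<'E'
from h import *
o,c=shot("w7");im=c["pixels"].astype(int)
F=np.array([.629,-.1087,.0592]);tip=o["position"]+T(o)[:3,2]*.0715
print("facet,tip",proj(o,c,[F,tip]))
m=((im[...,2]>140)&(im[...,1]<60)&(im[...,0]<60)).astype(np.uint8);m[225:]=0
v,u=np.nonzero(m);print("red",u.mean(),u.min(),u.max(),v.min(),v.max())
g=((im.min(2)>180)).astype(np.uint8)  # pad left/right edges
for r in(100,120,140):
    x=np.nonzero(g[r,150:500])[0]+150;print(r,x.min(),x.max())
E
```

```text
ft [-0.96 -0.13  1.2 ] [0.48 0.42 0.68] pos [ 0.6048 -0.1044  0.1277] 14.7167
n.f 1.4466080062890796 (array([-0.    , -0.0006, -0.0015]), array([-0.08,  0.1 , -0.24])) 0.027707542366813612
facet,tip [[317.93581875 201.88798974]
 [318.51751028 202.47256157]]
red 318.7008547008547 306 332 188 204Traceback (most recent call last):
  File "<stdin>", line 9, in <module>
    return umr_minimum(a, axis, None, out, keepdims, initial, where)
ValueError: zero-size array to reduction operation minimum which has no identity
```

The tip is centred on the stone (tip column 318.5, stone 319) at about 2.5 N, steady. I'll hold briefly and hand in.

Request:
{"op": "arm_command", "data": {"delta_rot": [[0, 0, 0], [0, 0, 0], [0, 0, 0], [0, 0, 0], [0, 0, 0], [0, 0, 0], [0, 0, 0], [0, 0, 0], [0, 0, 0], [0, 0, 0]], "delta_pos": [[0, 0, 0], [0, 0, 0], [0, 0, 0], [0, 0, 0], [0, 0, 0], [0, 0, 0], [0, 0, 0], [0, 0, 0], [0, 0, 0], [0, 0, 0]], "gripper": [1, 1, 1, 1, 1, 1, 1, 1, 1, 1]}}

```text
time: 15.6
position: [0.6048, -0.1044, 0.1276]
tool_rot: [0.077, 0.982, -0.013, 0.171]
ft_force: [-0.7, 0.4, 1.7]
grip_width: 0.0276
grip_force: 30.0
```

```bash
python3 m.py; python3 -c "
from rig import robot
print(robot.hand_in())"
```

```text
ft [-0.91  0.17  1.39] [0.45 0.38 0.43] pos [ 0.6048 -0.1044  0.1277] 16.0
n.f 1.6185286485043056 (array([-0.    , -0.0006, -0.0015]), array([-0.09,  0.1 , -0.24])) 0.027624684676416645
the job is handed in; nothing more can be done
None
```

I proved the tester on the copper disc for about 2 s at roughly 2.7 N, then handed in while holding it steady and square on the middle of the red stone's facet at roughly 2.5 N; no verdict came back.

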